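Put a flat battery pack on charge, regrasping it on the way

TASK

Put the flat battery pack (red top) from the blue caddy on charge in the free bay of the charger, its label facing the front of the charger, and press it fully home on its contacts. It can only be drawn from the caddy by its narrow edges, but the bay's guides enclose those edges, so on the way stand it upright on the bench, let go of it and take it again by its broad faces. Never drop it, neither on the bench nor into the bay, and leave the other packs and the multimeter where they are.

Things in the scene. Friction and masses are not known exactly. Their poses are not given: they have to be found in the camera images.
- pack_flat: The flat battery pack to be charged: upright charcoal block with red top cap, 24 mm thick (own x), 60 mm wide (own y), 84 mm high (own z), 0.2 to 0.35 kg. Origin: centre of its underside. Pale label on the broad face on own -x. Lowest 4 mm stepped in by 2 mm all round. Stands in one of the caddy's stalls, underside 6 mm above the bench, axes as the caddy's. A grip of 30 to 60 N does no harm.
- pack_label (a point): Centre of the pale label on the flat pack's broad face: 12.5 mm to own -x of its middle, 40 mm above its underside, axes as the pack's. A pale stripe on the top cap, along the same edge, shows the label's side from above; every pack has one.
- pack_full_1: Bystander: a charged pack of the same shape with a green top cap, standing in another stall of the caddy. Origin: centre of its underside.
- pack_full_2: Bystander: second charged pack with a green top cap in the caddy, as pack_full_1.
- pack_charging: Bystander: a pack of the same shape with an orange top cap, already home in the other bay of the charger, label to the front. Origin: centre of its underside.
- caddy: Blue plastic caddy fixed to the bench, 97 mm (own x) x 73 mm (own y, thin rim 77 mm), walls 34 mm high. Origin: centre of its underside. Stalls of 27 x 63 mm at own x = -30, 0, 30 mm: the packs' broad faces stand 6 mm apart (no room for a finger), their narrow edges are free to own +y and -y. Floor 6 mm thick. Packs stand 56 mm proud of the walls and come out straight up.
- charger: Cream two-bay charger, fixed; housing 150 mm (own x) x 190 mm (own y) x 46 mm high; front with displays on own -x. Origin: centre of its underside. Bays at own (10, 40) mm (free) and (10, -40) mm (taken). At the narrow ends of each bay stand dark guides with lips that wrap 8 mm round a pack's corners; they rise to 100 mm above the bench and flare outward 5 mm as a lead-in up to 112 mm.
- bay (a point): Centre of the free bay's floor, 12 mm above the bench, axes as the charger's. A pack fully home has its origin here, its axes along the charger's and its top 96 mm above the bench, lower than the guides' heads. The guides leave it 1.5 mm of play on each side; between their lips (47 mm) both broad faces stay open above the housing, room for fingers.
- contacts (a joint): Travel of the stiff blade contacts in the floor of the free bay, m: 0 as they stand now, 5 mm above the bay floor, 0.005 when a pack has been pressed fully home. They resist with about 9 N (a pack's own weight does not move them), do not spring back, and end on a hard stop.
- meter: Bystander: yellow handheld multimeter lying face up on the bench near its far side, 84 mm (own x) x 176 mm (own y) x 49 mm high. Origin: centre of its underside.

How it is judged:
On the way:
1. the flat pack stands upright on the bench, clear of the caddy, let go and at rest (height (world z) of pack_flat below 0.004 m and angle between pack_flat's own z axis and vertical below 0.08 rad and linear speed of pack_flat below 0.02 m/s and contact force between the fingers and pack_flat below 0.05 N and horizontal distance between pack_flat and caddy above 0.05 m), for 0.2 s.
At the end, for the whole second after the job is handed in: The flat pack is in the free bay within 4 mm of its centre, upright within 0.05 rad, its label on the charger's front side, its underside within 1.5 mm of the bay floor and the contacts pressed down by more than 3.5 mm, at rest and released (horizontal distance between pack_flat and bay below 0.004 m and z of pack_flat in the frame of bay below 0.0015 m and value of joint contacts above 0.0035 m and angle between the z axis of pack_flat and the z axis of charger, either way round below 0.05 rad and angle between the x axis of pack_flat and the x axis of charger, either way round below 0.12 rad and not (x of pack_label in the frame of bay above 0 m) and linear speed of pack_flat below 0.01 m/s and contact force between the fingers and pack_flat below 0.05 N); the robot touches nothing.
It fails at once if the flat pack is dropped: it moves faster than 0.25 m/s, or topples, with no finger on it (contact force between the fingers and pack_flat below 0.02 N and (linear speed of pack_flat above 0.25 m/s or angular speed of pack_flat above 3 rad/s)).
It fails at once if a charged pack in the caddy is shifted more than 12 mm or tipped more than 0.2 rad (distance of any of pack_full_1, pack_full_2 from where it was at the start of the episode above 0.012 m or angle between any of pack_full_1, pack_full_2's own z axis and vertical above 0.2 rad).
It fails at once if the pack already charging is shifted more than 8 mm (distance of pack_charging from where it was at the start of the episode above 0.008 m).
It fails at once if the multimeter is shifted more than 20 mm (distance of meter from where it was at the start of the episode above 0.02 m).
It also fails if it takes over 58 s, if anything falls off the work surface, if the arm or the gripper's body presses on something with over 40 N, if the wrist force passes 120 N, or if a joint passes its speed limit or range.

ROBOT

A 6-joint arm with a two-finger parallel gripper is mounted at the origin on the work surface. World frame = base frame: x ahead of the robot, y to its left, z up, the work surface at z = 0. Lengths are in m, angles in rad, forces in N, time in s.
With the tool pointing down it reaches from about 0.35 to 0.875 m from the base axis. Payload 4.2 kg.
Tool frame: the origin (TCP) lies at the very end of the fingers, on their centre line; the grasp point (between the pads) lies 19 mm behind it (bot.pinch_z is the distance from the TCP to the grasp point, in m); z points along the fingers, y is the line along which they close (so a half turn about z gives the same grasp; the last joint's range is limited). The gripper opens to 85 mm and grips with 20 to 120 N. Pads are 22 mm wide; open, the fingers measure 114 mm over their backs; the gripper's body (76 mm by 85 mm) begins 54 mm behind the grasp point. The pads swing forward as they close: fully open they stand 13 mm farther back than shut.
Start: joints at [0.259, 0.385, 0.008, 0, -1.194, -0.259], TCP at [0.625, 0, 0.231] pointing down, gripper open.
Joint ranges: [-3.14, 3.14], [-1.21, 2.06], [-1.07, 1.41], [-3.16, 2.05], [-2.99, -0.16], [-3.1, 3.1]. Speed limits (rad/s): [2.79, 2.79, 3.14, 3.14, 3.14, 3.14].

INTERFACE

Orientations are given as a rotation vector (axis times angle).
In Python, from bench import bot gives the robot as it stands.
- The arm moves only by the tool servo_tool, never from a script. Its argument "increments" is a list that holds one entry, the list of rows, each a list of 5 numbers: the gripper command: -1 is fully open, 1 is shut, values between are in proportion, then the shift along the world's x, y, z in m, then the turn about the world's z in rad. A call has exactly 10 rows; each row shifts and turns the commanded pose from where the row before left it; what a row does not reach is not made up. A row lasts 1/12 s, in which the tool goes at most 41.7 mm and 7.16 degrees, less where a joint would pass 70% of its speed; a pose out of reach is approached as far as the arm can. A call with a gripper value outside its range is refused whole. The fingers move at their own pace and stop on an object; "force" is the grip in N (left out, the last holds). Time passes only in rows, so rows that do not move let the fingers close, or fill a call up. It gives the time, the measured TCP pose, the force, the opening and the grip force at its end, in the units of the state.
- bot.get_obs(): the state, without advancing time (a new reading comes with each control period).
- bot.get_image(name): name is "scene" or "side" or "wrist"; returns the picture (480x640x3 uint8, blue, green, red); there is no depth.
- bot.camera_model(name): a dict with "mtx" (3x3 intrinsics, pixels), "D" ([k1, k2, p1, p2, k3] as OpenCV has them; the pictures are not rectified), "R" (3x3) and "t" (3): a world point X has camera coordinates R X + t; the wrist camera has in their place "hand_eye" (4x4, takes a point from camera to tool coordinates, whose origin is the TCP and whose axes are the flange's). Camera axes: x right, y down, z forward; pixel columns grow to the right and rows downward; lengths in m; the calibration is good to about 2 mm. A picture is of the moment at which its call begins: read the wrist's pose just before it. camera_model takes no time and is no camera call.
- bot.finish_job(): hands the job in; it is judged then, once.
The state is a dict: "time_s": time; "joint_pos": joint angles; "qd": joint speeds; "tau": joint torques, N m; "tool_pos": TCP position; "tcp_rot": TCP orientation; "contact_force": force on the tool from outside, world axes, zero at the start; "ft_torque": the same for the moment, N m; "width": finger opening in m; "grip_force": force on a finger pad.
Only numpy, scipy, OpenCV 4.12 (cv2) and the standard library are available. Lean on these libraries where they do the work, as an engineer would, in place of code of your own. Each camera call takes 0.05 s, during which the arm holds its last target. There are 200 camera calls.

## Working session

There is one attempt and no reset: what is moved stays moved. The work goes in short steps, Python scripts to look and compute and a tool call to move; the robot and the scene stay as the last step left them, time stands still between calls to the robot, and variables do not carry over. Pictures are saved under pics/ and viewed, at most 10 in all, crops included, and the job is handed in when it is done.

Besides the shell and the picture viewer there is one more tool, called after "Call:" in YAML: its name, and indented under it one key for each argument. servo_tool: Moves the arm, as the interface text tells. Its arguments: {"type":"object","properties":{"increments":{"type":"array"},"force":{"type":"number"}},"required":["increments"]}

```bash
mkdir -p pics; python3 - <<'E'
from bench import bot
import cv2,json,numpy as np
o=bot.get_obs();print({k:np.round(v,3).tolist() for k,v in o.items()})
for n in("scene","side","wrist"):
    cv2.imwrite(f"pics/{n}0.png",bot.get_image(n))
    print(n,{k:np.round(v,4).tolist() for k,v in bot.camera_model(n).items()})
a=[cv2.imread(f"pics/{n}0.png") for n in("scene","wrist")]
E
```

```text
{'time_s': 0.0, 'joint_pos': [0.259, 0.386, 0.007, -0.0, -1.194, -0.259], 'qd': [-0.001, -0.001, -0.001, 0.0, -0.0, -0.0], 'tau': [-0.001, -39.229, 18.84, 4.186, -0.005, 0.0], 'tool_pos': [0.624, 0.0, 0.23], 'tcp_rot': [2.22, -2.22, -0.002], 'contact_force': [-0.393, -0.032, -0.867], 'ft_torque': [-0.039, -0.02, -0.0], 'grip_force': 0.0, 'width': 0.086}
scene {'mtx': [[468.416, 0.0, 317.5089], [0.0, 468.416, 244.5782], [0.0, 0.0, 1.0]], 'D': [-0.1061, 0.0, 0.0, 0.0, 0.0], 'R': [[0.6378, 0.7699, -0.0218], [0.4444, -0.3909, -0.8061], [-0.6291, 0.5044, -0.5914]], 't': [-0.3845, -0.2366, 1.4759]}
side {'mtx': [[526.4815, 0.0, 323.2547], [0.0, 526.4815, 239.6822], [0.0, 0.0, 1.0]], 'D': [-0.0407, 0.0, 0.0, 0.0, 0.0], 'R': [[0.959, -0.283, 0.0156], [-0.2049, -0.7301, -0.6519], [0.1959, 0.6219, -0.7582]], 't': [-0.5984, 0.1834, 0.8735]}
wrist {'mtx': [[379.1942, 0.0, 316.7548], [0.0, 379.1942, 238.2571], [0.0, 0.0, 1.0]], 'D': [0.0155, 0.0, 0.0, 0.0, 0.0], 'hand_eye': [[0.001, -0.9455, -0.3257, 0.0845], [1.0, 0.0008, 0.001, -0.0003], [-0.0006, -0.3257, 0.9455, -0.1436], [0.0, 0.0, 0.0, 1.0]]}
```

View pics/scene0.png

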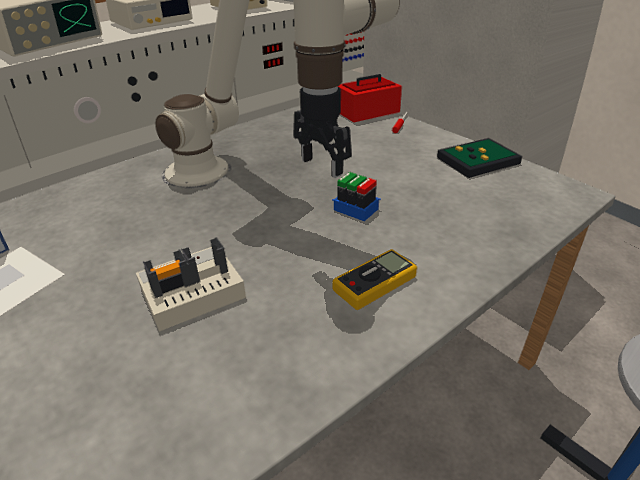

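View pics/wrist0.png

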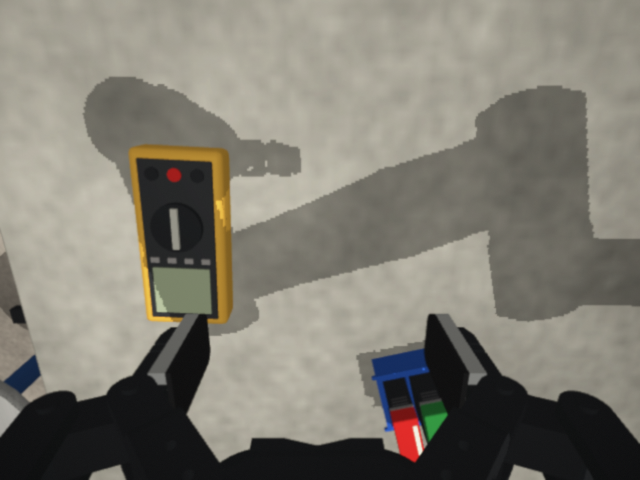

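The scene view shows the charger around (190,285), with the orange pack in the left bay and the free bay on the right. It also shows the caddy at (356,195) with the red-capped pack on its right-hand stall, and the meter at (375,278). In the wrist view the red cap is near (410,430), partly hidden.

```bash
cat > h.py <<'E'
from bench import bot
import cv2,numpy as np
from scipy.spatial.transform import Rotation as Ro
def pose(n,o=None):
    c=bot.camera_model(n)
    K,D=np.array(c["mtx"]),np.array(c["D"])
    if n=="wrist":
        o=o or bot.get_obs();H=np.array(c["hand_eye"])
        T=np.eye(4);T[:3,:3]=Ro.from_rotvec(o["tcp_rot"]).as_matrix();T[:3,3]=o["tool_pos"]
        M=np.linalg.inv(T@H);return K,D,M[:3,:3],M[:3,3]
    return K,D,np.array(c["R"]),np.array(c["t"])
def px2w(n,uv,z,o=None):
    K,D,R,t=pose(n,o)
    p=cv2.undistortPoints(np.array(uv,float).reshape(-1,1,2),K,D)[:,0]
    d=np.c_[p,np.ones(len(p))]@R; c=-R.T@t
    return c+d*((z-c[2])/d[:,2])[:,None]
def w2px(n,X,o=None):
    K,D,R,t=pose(n,o)
    return cv2.projectPoints(np.array(X,float).reshape(-1,1,3),cv2.Rodrigues(R)[0],t,K,D)[0][:,0]
E
python3 - <<'E'
from h import *
a=cv2.imread("pics/scene0.png")
l=cv2.resize(a[225:340,120:260],None,fx=3.2,fy=3.2,interpolation=3)
r=cv2.resize(a[165:225,325:390],None,fx=5,fy=5,interpolation=3)
s=cv2.imread("pics/side0.png")
cv2.imwrite("pics/c.png",np.vstack([np.hstack([l,np.zeros((368,352,3),np.uint8)])[:300],np.zeros((1,800,3),np.uint8)]) if 0 else l)
cv2.imwrite("pics/r.png",r)
print(px2w("scene",[(165,270),(357,183),(219,245)],.1)); print(px2w("wrist",[(410,430)],.09))
E
```

```text
[[ 0.53488747 -0.33161013  0.1       ]
 [ 0.53208654  0.19079303  0.1       ]
 [ 0.53318348 -0.20752438  0.1       ]]
[[0.53523493 0.20686794 0.09      ]]
```

View pics/side0.png

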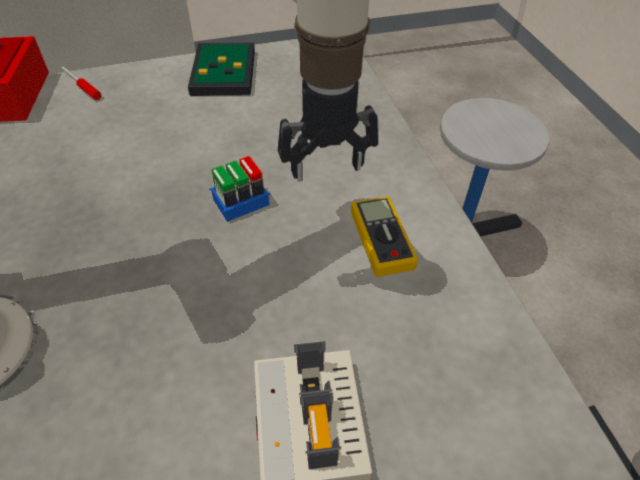

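View pics/c.png

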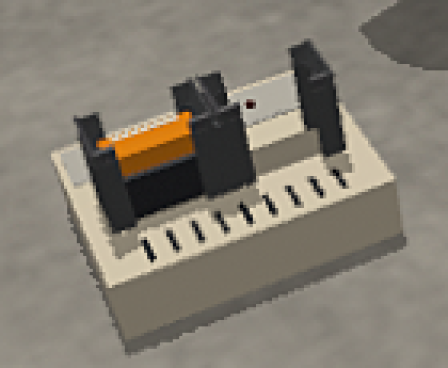

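Call:
servo_tool:
  increments:
    - [[-1,-0.014,0.019,0.003,-0.12],[-1,-0.014,0.019,0.003,-0.12],[-1,-0.014,0.019,0.003,-0.12],[-1,-0.014,0.019,0.003,-0.12],[-1,-0.014,0.019,0.003,-0.12],[-1,-0.014,0.019,0.003,-0.12],[-1,-0.014,0.019,0.003,-0.12],[-1,-0.014,0.019,0.003,-0.12],[-1,-0.014,0.019,0.003,-0.12],[-1,0,0,0,-0.12]]
  force: 40

```text
time_s: 0.98
tool_pos: [0.4973, 0.1733, 0.259]
tcp_rot: [-0.575, 3.088, 0.002]
contact_force: [-0.3, -0.6, 0.2]
width: 0.0852
grip_force: 0.0
```

```bash
python3 - <<'E'
from h import *
import json
o=bot.get_obs();im=bot.get_image("wrist");cv2.imwrite("pics/w1.png",im)
json.dump({k:np.array(o[k]).tolist() for k in("tool_pos","tcp_rot","joint_pos","time_s")},open("w1.json","w"))
print(o["tool_pos"],o["tcp_rot"],o["joint_pos"],o["time_s"])
E
```

```text
[0.49734289 0.17333379 0.25895431] [-5.75102218e-01  3.08773692e+00  1.73713165e-03] [ 6.43233277e-01  1.96801167e-01 -1.86730449e-01 -7.09150077e-04
 -1.18609833e+00 -1.84547658e+00] 0.9833
```

View pics/w1.png

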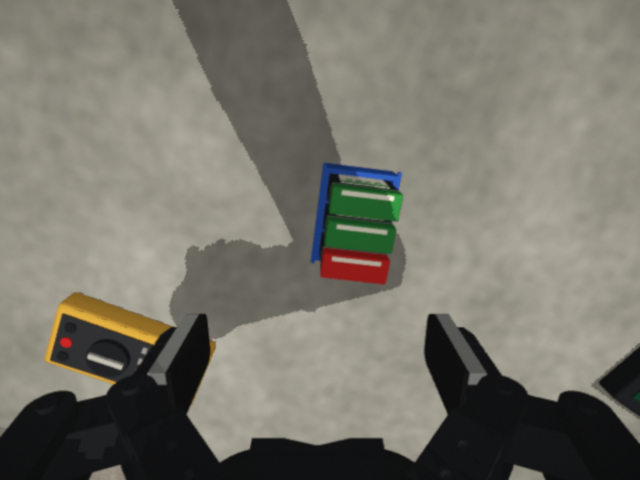

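The red cap is at about (355,266), with its pale stripe along its upper edge. That edge faces world -x, so the label faces -x. The green packs are above it at (360,235) and (365,200).

```bash
python3 - <<'E'
from h import *
import json
o=json.load(open("w1.json"));im=cv2.imread("pics/w1.png")
for v in range(244,290,2): print(v,im[v,355].tolist(),im[v,330].tolist())
hsv=cv2.cvtColor(im,cv2.COLOR_BGR2HSV)
def rect(m):
    m=m.copy();m[:160]=0;m[300:]=0;m[:,:300]=0;m[:,420:]=0
    m=cv2.morphologyEx(m.astype(np.uint8),cv2.MORPH_CLOSE,np.ones((7,7)))
    c=max(cv2.findContours(m,0,1)[0],key=cv2.contourArea)
    return cv2.boxPoints(cv2.minAreaRect(c))
b=rect((hsv[...,1]>120)&((hsv[...,0]<8)|(hsv[...,0]>172))&(hsv[...,2]>60))
print(b); w=px2w("wrist",b,.09,o);print(w,w.mean(0))
for i in range(4): d=w[(i+1)%4]-w[i];print(np.linalg.norm(d),np.degrees(np.arctan2(d[1],d[0])))
E
```

```text
244 [39, 92, 30] [40, 92, 31]
246 [40, 93, 31] [45, 82, 43]
248 [41, 90, 33] [41, 46, 89]
250 [46, 60, 68] [18, 19, 107]
252 [22, 24, 104] [18, 20, 109]
254 [17, 19, 108] [22, 24, 135]
256 [19, 21, 119] [25, 28, 146]
258 [59, 65, 148] [32, 35, 149]
260 [144, 159, 172] [32, 35, 147]
262 [144, 160, 172] [26, 28, 147]
264 [58, 64, 149] [24, 26, 145]
266 [24, 27, 146] [24, 26, 146]
268 [23, 25, 145] [25, 26, 146]
270 [24, 26, 145] [24, 26, 146]
272 [25, 27, 146] [24, 25, 145]
274 [24, 26, 146] [24, 26, 146]
276 [24, 26, 145] [24, 26, 144]
278 [23, 26, 144] [57, 62, 120]
280 [37, 40, 134] [88, 97, 99]
282 [83, 90, 102] [89, 97, 99]
284 [89, 96, 99] [89, 98, 100]
286 [87, 96, 98] [91, 99, 102]
288 [86, 94, 96] [93, 101, 104]
[[318.95972 276.8525 ]
 [322.386   246.87265]
 [390.18616 254.62125]
 [386.7599  284.6011 ]]
[[0.55327305 0.19680751 0.09      ]
 [0.5252825  0.1891421  0.09      ]
 [0.51045256 0.24774339 0.09      ]
 [0.53821747 0.25711997 0.09      ]] [0.5318064  0.22270324 0.09      ]
0.02902118680059209 -164.6846597807372
0.06044863598380755 104.20141240562131
0.029305468843706956 18.660506688138227
0.06216319741513552 -75.98390636374897
```

```bash
cat >> h.py <<'E'
def topfit(im,mask,o,z,n="wrist"):
    m=cv2.morphologyEx(mask.astype(np.uint8),cv2.MORPH_CLOSE,np.ones((9,9)))
    c=max(cv2.findContours(m,0,1)[0],key=cv2.contourArea)
    b=cv2.boxPoints(cv2.minAreaRect(c)); w=px2w(n,b,z,o)
    e=[(np.linalg.norm(w[(i+1)%4]-w[i]),np.degrees(np.arctan2(*(w[(i+1)%4]-w[i])[1::-1]))%180) for i in range(4)]
    print("centre",w.mean(0).round(4),"edges",np.round(e,4).tolist()); return w.mean(0)
E
python3 - <<'E'
from h import *
import json
o=json.load(open("w1.json"));im=cv2.imread("pics/w1.png")
roi=np.zeros(im.shape[:2],bool);roi[240:290,312:396]=1
R=im[...,2].astype(int)
topfit(im,roi&(R>126)&(R-im[...,1]>55),o,.09)
s=px2w("wrist",[(332,258.5),(381,265)],.09,o);d=s[1]-s[0];print("stripe",np.degrees(np.arctan2(d[1],d[0])),s.mean(0))
print("yaw tool y",np.degrees(np.arctan2(*Ro.from_rotvec(o["tcp_rot"]).as_matrix()[1::-1,1])))
E
```

```text
centre [0.5341 0.2239 0.09  ] edges [[0.0231, 15.5468], [0.0593, 104.358], [0.0233, 18.8094], [0.0606, 104.2152]]
stripe 103.02818548986185 [0.52745869 0.22270168 0.09      ]
yaw tool y 111.10133254368107
```

Call:
servo_tool:
  increments:
    - [[-1,0.006,0.008,-0.02,-0.02],[-1,0.006,0.008,-0.02,-0.02],[-1,0.006,0.008,-0.02,-0.02],[-1,0.006,0.008,-0.02,-0.02],[-1,0.006,0.008,-0.02,-0.02],[-1,0.0067,0.0107,-0.02,-0.02],[-1,0,0,0,0],[-1,0,0,0,0],[-1,0,0,0,0],[-1,0,0,0,0]]

```text
time_s: 1.87
tool_pos: [0.5361, 0.2215, 0.1397]
tcp_rot: [-0.394, 3.115, 0.001]
contact_force: [-0.0, -0.2, -0.6]
width: 0.0853
grip_force: 0.0
```

```bash
python3 - <<'E'
from h import *
o=bot.get_obs();im=bot.get_image("wrist");cv2.imwrite("pics/w2.png",im)
print(o["tool_pos"],np.degrees(np.arctan2(*Ro.from_rotvec(o["tcp_rot"]).as_matrix()[1::-1,1])))
R=im[...,2].astype(int)
topfit(im,(R>126)&(R-im[...,1]>55),o,.09)
E
```

```text
[0.53614765 0.22153869 0.13967999] 104.40619144175162
centre [0.5319 0.223  0.09  ] edges [[0.0581, 104.4545], [0.0286, 17.3759], [0.0608, 104.453], [0.0286, 12.0707]]
```

View pics/w2.png

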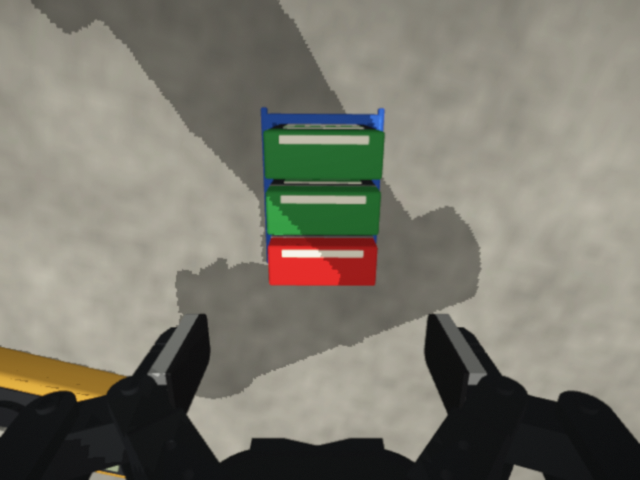

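The red cap now spans about (268..378, 237..286), square to the fingers and between them. The green packs lie clear above it.

Call:
servo_tool:
  increments:
    - [[-1,-0.002,0.002,-0.015,0],[-1,0,0,-0.015,0],[-1,0,0,-0.015,0],[-1,0,0,-0.015,0],[-1,0,0,-0.015,0],[-1,0,0,-0.015,0],[-1,0,0,0,0],[-1,0,0,0,0],[0,0,0,0,0],[0,0,0,0,0]]

```text
time_s: 2.75
tool_pos: [0.5345, 0.2242, 0.0499]
tcp_rot: [-0.393, 3.114, 0.002]
contact_force: [-0.3, 0.0, -1.2]
width: 0.0638
grip_force: 0.0
```

Call:
servo_tool:
  increments:
    - [[1,0,0,0,0],[1,0,0,0,0],[1,0,0,0,0],[1,0,0,0,0],[1,0,0,0,0],[1,0,0,0,0],[1,0,0,0,0],[1,0,0,0,0],[1,0,0,0,0],[1,0,0,0,0]]
  force: 45

```text
time_s: 3.58
tool_pos: [0.5347, 0.2244, 0.0501]
tcp_rot: [-0.393, 3.114, 0.002]
contact_force: [-1.5, 0.8, 6.9]
width: 0.0593
grip_force: 50.5
```

Call:
servo_tool:
  increments:
    - [[1,0,0,0.008,0],[1,0,0,0.012,0],[1,0,0,0.014,0],[1,0,0,0.014,0],[1,0,0,0.014,0],[1,0,0,0.014,0],[1,0,0,0.014,0],[1,0,0,0.012,0],[1,0,0,0.008,0],[1,0,0,0,0]]

```text
time_s: 4.42
tool_pos: [0.5341, 0.224, 0.16]
tcp_rot: [-0.393, 3.115, 0.002]
contact_force: [0.5, -0.5, -2.6]
width: 0.0596
grip_force: 49.8
```

Call:
servo_tool:
  increments:
    - [[1,0,-0.012,0,0],[1,0,-0.022,0,0],[1,0,-0.024,0,0],[1,0,-0.024,0,0],[1,0,-0.024,-0.008,0],[1,0,-0.024,-0.012,0],[1,0,-0.024,-0.014,0],[1,0,-0.022,-0.014,0],[1,0,-0.012,-0.014,0],[1,0,0,-0.014,0]]

```text
time_s: 5.25
tool_pos: [0.5318, 0.0326, 0.0805]
tcp_rot: [0.387, -3.114, 0.001]
contact_force: [0.6, 0.4, -3.3]
width: 0.0596
grip_force: 49.8
```

```bash
python3 - <<'E'
from h import *
im=bot.get_image("side");cv2.imwrite("pics/s1.png",im)
import json
o=bot.get_obs();print(o["tool_pos"],o["contact_force"],o["width"])
print(w2px("side",[[.534,.02,.0],[.534,.02,.09]]))
s=cv2.imread("pics/side0.png")
c=np.hstack([cv2.resize(s[335:480,245:380],None,fx=3,fy=3,interpolation=3),cv2.resize(im[190:335,240:370],None,fx=3,fy=3,interpolation=3)[:435]])
cv2.imwrite("pics/cc.png",c);print(c.shape)
E
```

```text
[0.53018989 0.03307317 0.07771891] [-1.29310103 -0.07950979 -4.41999289] 0.05945426619040817
[[274.37965682 271.24128302]
 [271.55716788 240.10126989]]
(435, 795, 3)
```

View pics/cc.png

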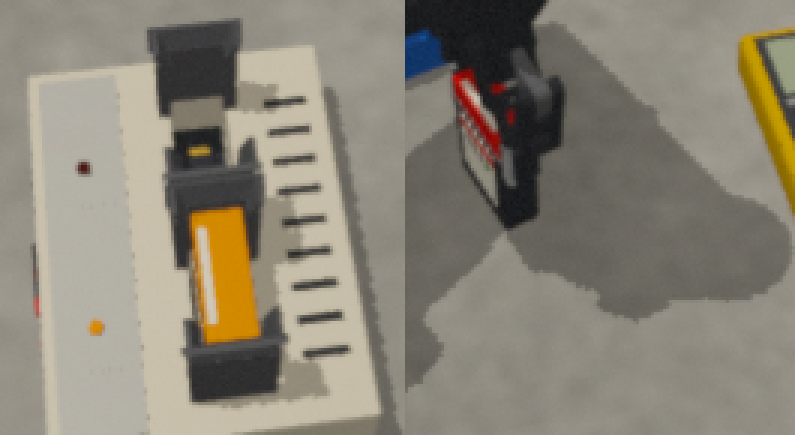

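The charger front panel, with its LEDs, is on the image left (world -x). The free bay is at the +y end. The pack is held upright with its label towards -x and clear of everything.

Call:
servo_tool:
  increments:
    - [[1,0,0,-0.006,0],[1,0,0,-0.006,0],[1,0,0,-0.006,0],[1,0,0,-0.005,0],[1,0,0,-0.003,0],[1,0,0,-0.001,0],[1,0,0,-0.001,0],[1,0,0,-0.001,0],[1,0,0,0,0],[1,0,0,0,0]]

```text
time_s: 6.13
tool_pos: [0.5339, 0.0358, 0.0535]
tcp_rot: [-0.393, 3.116, 0.0]
contact_force: [0.2, -0.1, -2.8]
width: 0.0596
grip_force: 49.7
```

```bash
python3 - <<'E'
from h import *
from scipy.optimize import least_squares
S=[((75,95),(246.5,282.2)),((75,-95),(153.75,314.7)),((-75,-95),(136.3,272.5))]
D=[((-75,95),(254.3,360.3)),((75,95),(350,350)),((75,-95),(371.7,473.3))]
def W(p,l): c,s=np.cos(p[2]),np.sin(p[2]);l=np.array(l)/1000;return np.c_[l@[c,-s]+p[0],l@[s,c]+p[1],np.full(len(l),.046)]
def f(p,names=("scene","side")):
    return np.concatenate([(w2px(n,W(p,[q[0] for q in L]))-[q[1] for q in L]).ravel() for n,L in(("scene",S),("side",D)) if n in names])
for nm in(("scene","side"),("scene",),("side",)):
    r=least_squares(f,[.52,-.27,.1],args=(nm,));p=r.x;print(nm,p.round(4),"yaw",np.degrees(p[2]).round(2),"res",r.fun.round(1),"bay",W(p,[(10,40)])[0,:2].round(4))
E
```

```text
('scene', 'side') [ 0.5194 -0.2818 -0.1598] yaw -9.16 res [-2.2 -1.4  0.5 -0.2  0.1 -0.3  0.8 -0.4  0.  -0.2  0.4 -0.2] bay [ 0.5356 -0.2439]
('scene',) [ 0.5226 -0.2818 -0.1706] yaw -9.78 res [-1.5 -0.2  0.6  0.5  1.   0. ] bay [ 0.5392 -0.2441]
('side',) [ 0.5187 -0.282  -0.1588] yaw -9.1 res [ 0.4 -0.1 -0.4  0.   0.1  0.1] bay [ 0.5349 -0.2441]
```

Call:
servo_tool:
  increments:
    - [[1,0,0,-0.003,0],[1,0,0,-0.003,0],[1,0,0,-0.001,0],[1,0,0,-0.001,0],[1,0,0,-0.001,0],[1,0,0,0,0],[1,0,0,0,0],[1,0,0,0,0],[1,0,0,0,0],[1,0,0,0,0]]

```text
time_s: 6.97
tool_pos: [0.5337, 0.0357, 0.0443]
tcp_rot: [-0.393, 3.117, 0.0]
contact_force: [-1.0, 0.1, -3.0]
width: 0.0594
grip_force: 49.9
```

Call:
servo_tool:
  increments:
    - [[1,0,0,-0.0007,0],[1,0,0,-0.0007,0],[1,0,0,0,0],[1,0,0,0,0],[1,0,0,0,0],[1,0,0,0,0],[1,0,0,0,0],[1,0,0,0,0],[1,0,0,0,0],[1,0,0,0,0]]

```text
time_s: 7.8
tool_pos: [0.5339, 0.0358, 0.0441]
tcp_rot: [-0.393, 3.116, -0.0]
contact_force: [-2.1, -0.5, 5.1]
width: 0.0595
grip_force: 50.8
```

Call:
servo_tool:
  increments:
    - [[-0.42,0,0,0,0],[-0.45,0,0,0,0],[-0.5,0,0,0,0],[-0.6,0,0,0,0],[-0.8,0,0,0,0],[-1,0,0,0,0],[-1,0,0,0,0],[-1,0,0,0,0],[-1,0,0,0,0],[-1,0,0,0,0]]

```text
time_s: 8.63
tool_pos: [0.5337, 0.0357, 0.0429]
tcp_rot: [-0.393, 3.117, 0.0]
contact_force: [0.5, -1.2, 0.3]
width: 0.0855
grip_force: 0.0
```

Call:
servo_tool:
  increments:
    - [[-1,0,0,0.01,0],[-1,0,0,0.015,0],[-1,0,0,0.02,0],[-1,0,0,0.02,0],[-1,0,0,0.02,0.12],[-1,0,0,0.01,0.12],[-1,0,0,0,0.12],[-1,0,0,0,0.12],[-1,0,0,0,0.12],[-1,0,0,0,0.12]]

```text
time_s: 9.47
tool_pos: [0.5337, 0.0357, 0.1389]
tcp_rot: [-1.474, 2.773, -0.0]
contact_force: [0.0, -0.2, 0.1]
width: 0.0854
grip_force: 0.0
```

```bash
python3 - <<'E'
from h import *
o=bot.get_obs();im=bot.get_image("wrist");cv2.imwrite("pics/w3.png",im)
print(o["tool_pos"],np.degrees(np.arctan2(*Ro.from_rotvec(o["tcp_rot"]).as_matrix()[1::-1,1])))
R=im[...,2].astype(int);topfit(im,(R>126)&(R-im[...,1]>55),o,.084)
E
```

```text
[0.53374564 0.03573536 0.1389312 ] 145.96462287711148
centre [0.5307 0.0344 0.084 ] edges [[0.0309, 15.5961], [0.0601, 104.2804], [0.0331, 19.7616], [0.0625, 102.4058]]
```

View pics/w3.png

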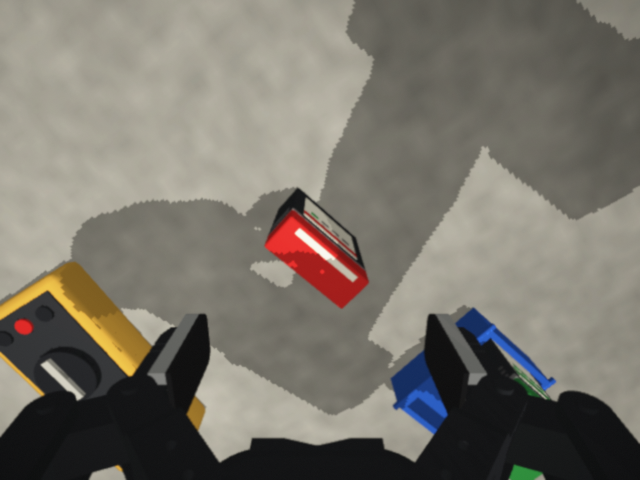

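The pack stands upright on the bench at about (318,248) with its label to -x, clear of the caddy and the meter.

Call:
servo_tool:
  increments:
    - [[-1,0,0,0,0.12],[-1,0,0,0,0.12],[-1,0,0,0,0.12],[-1,0,0,0,0.12],[-1,0,0,0,0.12],[-1,0,0,0,0.12],[-1,0,0,0,0.12],[-1,0,0,0,0.005],[-1,0,0,-0.015,0],[-1,0,0,-0.015,0]]

```text
time_s: 10.35
tool_pos: [0.5345, 0.036, 0.109]
tcp_rot: [-2.469, 1.938, -0.003]
contact_force: [-0.8, 0.3, -1.3]
width: 0.0854
grip_force: 0.0
```

Call:
servo_tool:
  increments:
    - [[-1,0,0,-0.01,0],[-1,0,0,-0.012,0],[-1,0,0,-0.012,0],[-1,0,0,-0.012,0],[-1,0,0,-0.012,0],[-1,0,0,-0.003,0],[-1,0,0,0,0],[-1,0,0,0,0],[-0.3,0,0,0,0],[0,0,0,0,0]]

```text
time_s: 11.18
tool_pos: [0.5342, 0.0359, 0.0478]
tcp_rot: [-2.475, 1.933, -0.002]
contact_force: [-0.8, 0.5, -1.0]
width: 0.0637
grip_force: 0.0
```

```bash
python3 - <<'E'
from h import *
o=bot.get_obs()
print(o["tool_pos"],np.degrees(np.arctan2(*Ro.from_rotvec(o["tcp_rot"]).as_matrix()[1::-1,1]))%360,o["width"],o["contact_force"],o["joint_pos"])
E
```

```text
[0.53424757 0.03591806 0.04776448] 194.0151559131922 0.06369229409037172 [-0.76738125  0.4593826  -1.01700572] [ 3.70248806e-01  4.43170680e-01 -4.38260162e-01  1.68968388e-04
 -6.87672062e-01 -1.25768576e-01]
```

Call:
servo_tool:
  increments:
    - [[0.1,0,0,0,0],[0.2,0,0,0,0],[0.3,0,0,0,0],[0.35,0,0,0,0],[0.4,0,0,0,0],[0.43,0,0,0,0],[0.46,0,0,0,0],[0.5,0,0,0,0],[1,0,0,0,0],[1,0,0,0,0]]
  force: 45

```text
time_s: 12.02
tool_pos: [0.5337, 0.0358, 0.047]
tcp_rot: [-2.476, 1.933, -0.0]
contact_force: [-0.1, -0.0, 0.9]
width: 0.0234
grip_force: 44.6
```

Call:
servo_tool:
  increments:
    - [[1,0,0,0,0],[1,0,0,0,0],[1,0,0,0,0],[1,0,0,0.005,0],[1,0,0,0.01,0],[1,0,0,0.015,0],[1,0,0,0.02,0],[1,0,0,0.02,0],[1,0,0,0.02,0],[1,0,0,0.02,0]]

```text
time_s: 12.85
tool_pos: [0.5331, 0.0356, 0.1581]
tcp_rot: [2.476, -1.934, -0.001]
contact_force: [0.0, -0.0, -2.9]
width: 0.0235
grip_force: 44.3
```

Call:
servo_tool:
  increments:
    - [[1,0,-0.01,0.012,-0.04],[1,0,-0.018,0.012,-0.05],[1,0,-0.02,0.012,-0.05],[1,0,-0.02,0.012,-0.05],[1,0,-0.02,0.012,-0.05],[1,0,-0.02,0.012,-0.05],[1,0.002,-0.02,0.01,-0.05],[1,0,-0.018,0.008,-0.04],[1,0,-0.01,0,-0.03],[1,0,0,0,0]]

```text
time_s: 13.68
tool_pos: [0.5352, -0.1217, 0.247]
tcp_rot: [-2.026, 2.4, 0.0]
contact_force: [-0.1, -0.4, -3.5]
width: 0.0232
grip_force: 44.5
```

Call:
servo_tool:
  increments:
    - [[1,0,0,0,0],[1,0,0,0,0],[1,0,0,0,0],[1,0,0,0,0],[1,0,0,0,0],[1,0,0,0,0],[1,0,0,0,0],[1,0,0,0,0],[1,0,0,0,0],[1,0,0,0,0]]

```text
time_s: 14.52
tool_pos: [0.5357, -0.1203, 0.2469]
tcp_rot: [2.031, -2.397, -0.0]
contact_force: [0.7, 0.1, -2.5]
width: 0.0237
grip_force: 44.5
```

```bash
python3 - <<'E'
from h import *
import json
o=bot.get_obs();im=bot.get_image("wrist");cv2.imwrite("pics/w4.png",im)
json.dump({k:np.array(o[k]).tolist() for k in("tool_pos","tcp_rot")},open("w4.json","w"))
print(o["tool_pos"],np.degrees(np.arctan2(*Ro.from_rotvec(o["tcp_rot"]).as_matrix()[1::-1,1]))%360-180)
E
```

```text
[ 0.53568574 -0.12025794  0.24691029] -9.451931252749716
```

View pics/w4.png

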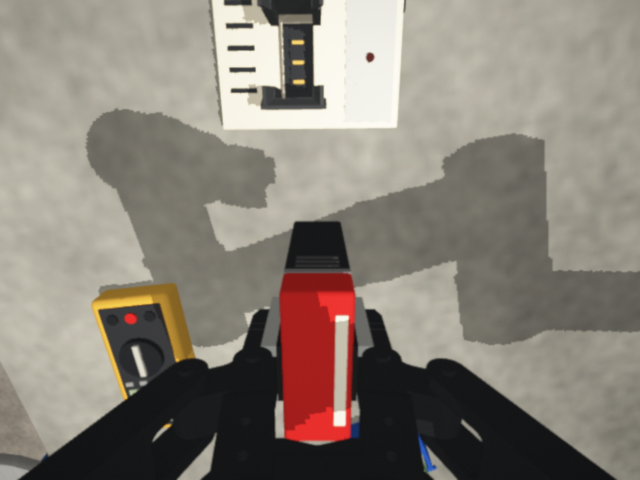

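The free bay's contacts are at (298,42), (298,62) and (297,83). The housing's near edge runs from (224,128) to (397,126). The pack in hand has its label stripe on the image right, which is -x and the charger's front.

```bash
python3 - <<'E'
from h import *
import json
o=json.load(open("w4.json"));im=cv2.imread("pics/w4.png")
for z in(.012,.017): print("contacts",z,px2w("wrist",[(298.5,42),(298,62),(297.5,83)],z,o).round(4).tolist())
e=px2w("wrist",[(224,128.5),(397,126.5),(402,20)],.046,o);d=e[0]-e[1];print("edge",e.round(4).tolist(),np.linalg.norm(d),np.degrees(np.arctan2(d[1],d[0])))
# predicted corners per estimate
u=-d/np.linalg.norm(d); ux=-u[:2]; uy=np.array([-ux[1],ux[0]]);m=e[:2].mean(0)[:2]
print("bay from edge",(m+ux*.010-uy*.055).round(4))
# pack in hand
for v in range(266,450,4): print(v,im[v,320].tolist(),end=" ")
z=o["tool_pos"][2]-.047+.084
w=px2w("wrist",[(281,291),(355,291),(351,438),(286,438)],z,o)
T=Ro.from_rotvec(o["tcp_rot"]).as_matrix()
print("\npack in tool",((w-o["tool_pos"])@T).round(4).tolist())
P=cv2.imwrite("pics/z.png",im)
b=w2px("wrist",[[.5356,-.2439,.012],[.5392,-.2441,.012],[.5349,-.2441,.012]],o);print(b)
E
```

```text
contacts 0.012 [[0.5291, -0.2605, 0.012], [0.5325, -0.2447, 0.012], [0.5361, -0.2275, 0.012]]
contacts 0.017 [[0.529, -0.2598, 0.017], [0.5323, -0.2441, 0.017], [0.5359, -0.2272, 0.017]]
edge [[0.6046, -0.1996, 0.046], [0.4556, -0.1767, 0.046], [0.4442, -0.2572, 0.046]] 0.1507645590484903 -8.750765482602159
bay from edge [ 0.5317 -0.2441]
266 [44, 45, 45] 270 [74, 75, 77] 274 [24, 26, 125] 278 [21, 22, 127] 282 [21, 23, 127] 286 [22, 24, 129] 290 [24, 26, 142] 294 [42, 45, 224] 298 [48, 51, 236] 302 [43, 47, 227] 306 [37, 39, 202] 310 [29, 31, 167] 314 [29, 31, 167] 318 [29, 31, 167] 322 [28, 31, 167] 326 [28, 30, 167] 330 [28, 30, 166] 334 [28, 30, 166] 338 [29, 30, 166] 342 [28, 29, 166] 346 [29, 31, 167] 350 [29, 31, 166] 354 [28, 31, 166] 358 [29, 30, 166] 362 [28, 31, 166] 366 [28, 31, 166] 370 [29, 31, 166] 374 [28, 30, 165] 378 [28, 30, 165] 382 [28, 30, 164] 386 [28, 31, 165] 390 [28, 31, 165] 394 [27, 30, 164] 398 [28, 30, 164] 402 [28, 30, 163] 406 [28, 30, 164] 410 [28, 30, 163] 414 [43, 46, 230] 418 [45, 48, 233] 422 [44, 47, 232] 426 [44, 47, 232] 430 [44, 47, 232] 434 [44, 46, 231] 438 [43, 46, 230] 442 [151, 165, 174] 446 [25, 25, 24] 
pack in tool [[0.0303, -0.0115, -0.037], [0.0304, 0.0116, -0.037], [-0.0286, 0.0121, -0.037], [-0.0286, -0.0113, -0.037]]
[[294.74548427  63.55800814]
 [290.80953701  64.02736555]
 [295.463256    63.18057284]]
```

Call:
servo_tool:
  increments:
    - [[1,0,-0.008,0,0.004],[1,-0.001,-0.015,0,0.004],[1,-0.001,-0.02,0,0],[1,-0.001,-0.02,-0.005,0],[1,0,-0.02,-0.012,0],[1,0,-0.02,-0.015,0],[1,0,-0.013,-0.015,0],[1,0,-0.006,-0.012,0],[1,0,0,-0.006,0],[1,0,0,0,0]]

```text
time_s: 15.4
tool_pos: [0.5315, -0.2427, 0.1801]
tcp_rot: [2.037, -2.388, -0.005]
contact_force: [0.3, 0.4, -3.1]
width: 0.0234
grip_force: 44.4
```

```bash
python3 - <<'E'
from h import *
import json
o=bot.get_obs();im=bot.get_image("wrist");s=bot.get_image("side");c=bot.get_image("scene")
json.dump({k:np.array(o[k]).tolist() for k in("tool_pos","tcp_rot")},open("w5.json","w"))
for n,i in(("w",im),("s",s),("c",c)): cv2.imwrite(f"pics/{n}5.png",i)
print(o["tool_pos"],np.degrees(np.arctan2(*Ro.from_rotvec(o["tcp_rot"]).as_matrix()[1::-1,1]))%360-180)
cv2.imwrite("pics/m5.png",np.hstack([cv2.resize(im,(480,360))[:,:],cv2.resize(s[310:475,240:390],(320,360),interpolation=3)]))
E
```

```text
[ 0.53151512 -0.24265125  0.18007609] -9.06665173234137
```

View pics/m5.png

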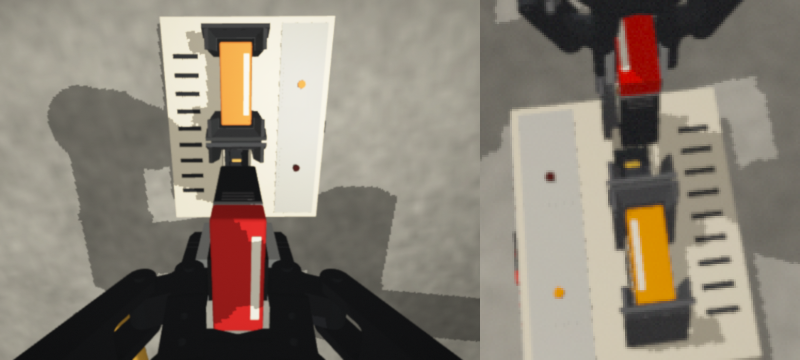

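The wrist view now shows the whole charger, with housing corners at about (161,16), (335,15), (316,216) and (176,217) in the 0.75-scaled half. The held pack lines up with the orange pack and the free bay.

```bash
python3 - <<'E'
from h import *
import json
from scipy.optimize import least_squares
o=json.load(open("w5.json"));im=cv2.imread("pics/w5.png")
h=cv2.cvtColor(im,cv2.COLOR_BGR2HSV)
m=(h[...,0]>8)&(h[...,0]<22)&(h[...,1]>110)&(h[...,2]>120);m[200:]=0;m[:,340:]=0;m[:,270:][:, :0]=0
c=topfit(im,m,o,.096)
uv=np.array([(161,16),(335,15),(316,216),(176,217)])/.75
print(uv)
L=np.array([(75,-95),(-75,-95),(-75,95),(75,95)])/1000
def W(p,l,z):
    l=np.atleast_2d(l);cc,s=np.cos(p[2]),np.sin(p[2]);return np.c_[l@[cc,-s]+p[0],l@[s,cc]+p[1],np.full(len(l),z)]
# refine corners: print neighbourhood-free; fit
r=least_squares(lambda p:(w2px("wrist",W(p,L,.046),o)-uv).ravel(),[.52,-.28,-.16]);p=r.x
print(p,np.degrees(p[2]),r.fun.round(1),"bay",W(p,(.01,.04),0)[0,:2])
print("orange pred",W(p,(.01,-.04),0)[0,:2],"bay from orange",c[:2]+.08*np.array([-np.sin(p[2]),np.cos(p[2])]))
E
```

```text
centre [ 0.5202 -0.3233  0.096 ] edges [[0.0239, 171.0287], [0.0597, 81.9709], [0.0262, 170.9586], [0.0597, 79.7363]]
[[214.66666667  21.33333333]
 [446.66666667  20.        ]
 [421.33333333 288.        ]
 [234.66666667 289.33333333]]
[ 0.51566364 -0.28211512 -0.15444458] -8.849022813309583 [-0.8  0.3  0.3  1.  -0.5 -0.7  1.  -1.3] bay [ 0.53169787 -0.24412955]
orange pred [ 0.51939136 -0.32317732] bay from orange [ 0.53249161 -0.24421335]
```

Call:
servo_tool:
  increments:
    - [[1,0.0005,-0.0005,-0.006,0],[1,0,0,-0.007,0],[1,0,0,-0.007,0],[1,0,0,-0.007,0],[1,0,0,-0.007,0],[1,0,0,-0.007,0],[1,0,0,-0.005,0],[1,0,0,-0.002,0],[1,0,0,0,0],[1,0,0,0,0]]

```text
time_s: 16.38
tool_pos: [0.5334, -0.2429, 0.134]
tcp_rot: [-2.041, 2.389, -0.001]
contact_force: [-0.2, -0.1, -2.1]
width: 0.0234
grip_force: 44.4
```

Call:
servo_tool:
  increments:
    - [[1,0,0,-0.005,0],[1,0,0,-0.008,0],[1,0,0,-0.008,0],[1,0,0,-0.008,0],[1,0,0,-0.008,0],[1,0,0,-0.008,0],[1,0,0,-0.008,0],[1,0,0,-0.005,0],[1,0,0,-0.003,0],[1,0,0,0,0]]

```text
time_s: 17.22
tool_pos: [0.5328, -0.2427, 0.072]
tcp_rot: [2.04, -2.388, -0.002]
contact_force: [1.0, -0.1, -2.7]
width: 0.0237
grip_force: 44.4
```

Free so far. Next I press the pack home at 2 mm per row or less, with a firmer grip.

Call:
servo_tool:
  increments:
    - [[1,0,0,-0.002,0],[1,0,0,-0.002,0],[1,0,0,-0.002,0],[1,0,0,-0.0015,0],[1,0,0,-0.0015,0],[1,0,0,-0.0015,0],[1,0,0,-0.001,0],[1,0,0,0,0],[1,0,0,0,0],[1,0,0,0,0]]
  force: 58

```text
time_s: 18.05
tool_pos: [0.5333, -0.2428, 0.0625]
tcp_rot: [-2.041, 2.388, -0.001]
contact_force: [-2.5, 3.0, 5.1]
width: 0.0234
grip_force: 60.3
```

Call:
servo_tool:
  increments:
    - [[1,0,0,-0.001,0],[1,0,0,-0.001,0],[1,0,0,0,0],[1,0,0,0,0],[1,0,0,0,0],[1,0,0,0,0],[1,0,0,0,0],[1,0,0,0,0],[1,0,0,0,0],[1,0,0,0,0]]

```text
time_s: 18.88
tool_pos: [0.5333, -0.2428, 0.0604]
tcp_rot: [-2.041, 2.388, -0.001]
contact_force: [-2.1, 1.4, 5.1]
width: 0.0237
grip_force: 60.4
```

Call:
servo_tool:
  increments:
    - [[1,0,0,-0.001,0],[1,0,0,-0.001,0],[1,0,0,0,0],[1,0,0,0,0],[1,0,0,0,0],[1,0,0,0,0],[1,0,0,0,0],[1,0,0,0,0],[1,0,0,0,0],[1,0,0,0,0]]

```text
time_s: 19.72
tool_pos: [0.5333, -0.2428, 0.0591]
tcp_rot: [-2.041, 2.388, -0.001]
contact_force: [-4.1, 2.9, 8.6]
width: 0.0232
grip_force: 60.7
```

Call:
servo_tool:
  increments:
    - [[1,0,0,-0.001,0],[1,0,0,-0.001,0],[1,0,0,0,0],[1,0,0,0,0],[1,0,0,0,0],[1,0,0,0,0],[1,0,0,0,0],[1,0,0,0,0],[1,0,0,0,0],[1,0,0,0,0]]

```text
time_s: 20.55
tool_pos: [0.5334, -0.2428, 0.059]
tcp_rot: [2.042, -2.388, 0.002]
contact_force: [-6.1, 4.6, 18.6]
width: 0.0234
grip_force: 62.2
```

Call:
servo_tool:
  increments:
    - [[1,0,0,-0.001,0],[1,0,0,0,0],[1,0,0,0,0],[1,0,0,0,0],[1,0,0,0.001,0],[1,0,0,0.001,0],[1,0,0,0,0],[0.4,0,0,0,0],[0.38,0,0,0,0],[0.3,0,0,0,0]]

```text
time_s: 21.38
tool_pos: [0.5335, -0.2429, 0.0564]
tcp_rot: [-2.04, 2.388, -0.001]
contact_force: [0.5, -0.0, 1.1]
width: 0.0298
grip_force: 0.0
```

Call:
servo_tool:
  increments:
    - [[0.2,0,0,0,0],[0.0,0,0,0,0],[-0.2,0,0,0,0],[-0.3,0,0,0,0],[-0.3,0,0,0,0],[-0.3,0,0,0,0],[-0.3,0,0,0.004,0],[-0.3,0,0,0.008,0],[-0.3,0,0,0.012,0],[-0.3,0,0,0.015,0]]

```text
time_s: 22.22
tool_pos: [0.5328, -0.2427, 0.0958]
tcp_rot: [2.04, -2.388, -0.002]
contact_force: [0.1, 0.6, -0.4]
width: 0.0558
grip_force: 0.0
```

Call:
servo_tool:
  increments:
    - [[-0.3,0,0,0.02,0],[-0.3,0,0,0.02,0],[-0.3,0,0,0.02,0],[-0.3,0,0,0.02,0],[-0.3,0,0,0.02,0],[-0.3,0,0.01,0.01,0],[-0.3,0,0.01,0,0],[-0.3,0,0,0,0],[-0.3,0,0,0,0],[-0.3,0,0,0,0]]

```text
time_s: 23.05
tool_pos: [0.5325, -0.2222, 0.204]
tcp_rot: [2.04, -2.387, -0.004]
contact_force: [-0.3, -0.4, 0.6]
width: 0.0557
grip_force: 0.0
```

```bash
python3 - <<'E'
from h import *
o=bot.get_obs();im=bot.get_image("wrist");s=bot.get_image("side")
R=im[...,2].astype(int);topfit(im,(R>120)&(R-im[...,1]>60)&(im[...,1]<90),o,.096)
cv2.imwrite("pics/m6.png",np.hstack([cv2.resize(im,(480,360)),cv2.resize(s[310:475,240:390],(320,360),interpolation=3)]))
E
```

```text
centre [ 0.534  -0.2437  0.096 ] edges [[0.023, 171.0769], [0.0594, 81.6049], [0.0248, 171.023], [0.0594, 79.8688]]
```

View pics/m6.png

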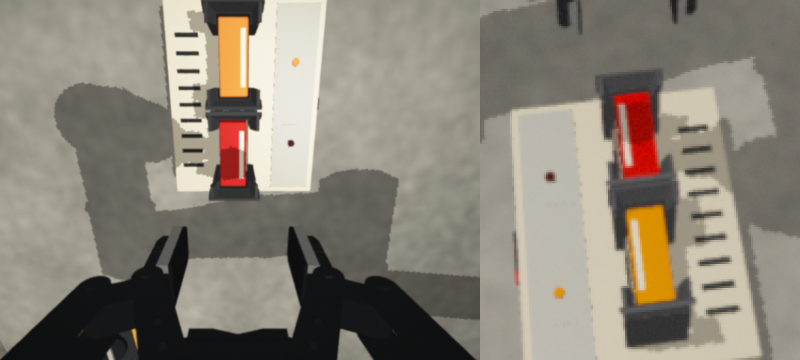

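The red pack sits in the free bay level with the orange one. Its stripe is on the front side, its cap size matches z = 96 mm, and the gripper is clear.

```bash
python3 -c "
from bench import bot
print(bot.finish_job())"
```

```text
the job is handed in; nothing more can be done
None
```

The flat pack is in the free bay with its label to the front, pressed down to the hard stop and released, and the job was handed in at about 23 s; no verdict came back.

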